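# Fetch the loupe from behind the bottles

## Task

The loupe stands hemmed in behind three bottles on the wooden board and is wanted on the copper plate. First stand all three bottles upright in the shallow grey side tray, leaving the loupe where it is; then set the loupe upright on the cross at the middle of the copper plate; then put every bottle back upright on the very place on the board where it stood at the start. Leave the ink tin, the jar with the red lid and the black tape roll alone, and do not tip a bottle over.

Things in the scene. Friction and masses are not known exactly. Their poses are not given: they have to be found in the camera images.
- wide_bottle: Clear part-full bottle with green screw cap, 58 mm wide and 167 mm high, tapering to a cap 28 mm across (top 17 mm), about 0.25 kg; origin at the centre of its underside, z along its axis upward; round, so its yaw does not matter.
- slim_bottle: Slim milky bottle with dark cap, 36 mm wide and 161 mm high, cap 28 mm across (top 18 mm), about 0.09 kg; origin at the centre of its underside, z along its axis upward; round, so its yaw does not matter.
- flask: Dark green flask with white cap, 52 mm wide and 183 mm high, cap 32 mm across (top 23 mm), about 0.21 kg; origin at the centre of its underside, z along its axis upward; round, so its yaw does not matter.
- loupe: Black magnifier stand (loupe), a short upright cylinder 39 mm across and 40 mm high, slightly waisted, 0.06 kg; origin at the centre of its underside, z along its axis upward; round, so its yaw does not matter.
- board: Fixed wooden board 140 (x) x 180 (y) x 12 mm high; origin at the centre of its underside, z up. Its flat top has dark inlaid discs flush with the wood: a small one (44 mm) for the loupe at x = 35 mm, y = 0, and three (60 mm) at x, y = (-20, 0), (25, 54) and (25, -54) mm, on which the three bottles stand at the start, in any arrangement, each within about 3 mm of its disc's centre and 55 mm from the loupe, axis to axis.
- tray: Fixed shallow grey open tray 220 (x) x 130 (y) x 20 mm high, walls and floor 5 mm thick; origin at the centre of its underside, x along its length. The side area: inside 210 x 120 mm, its floor 5 mm above the table.
- plate: Fixed copper plate 90 (x) x 110 (y) x 4 mm lying on the table; origin at the centre of its underside, beneath the thin engraved cross (arms 10 mm) that marks the middle; engraved border 60 x 80 mm.
- ink_tin: Bystander: round ink tin with grey lid, 78 mm across, 53 mm high, behind the board; origin at the centre of its underside. Leave it.
- gum_jar: Bystander: white jar with red screw lid, 65 mm across, 72 mm high, far left; origin at the centre of its underside. Leave it.
- tape_roll: Bystander: roll of black tape lying flat, 54 mm across, 18 mm high, far right; origin at the centre of its underside. Leave it.
Not all that is in view belongs to the job. What is shaped like the wide_bottle but pink or turquoise is not meant.

How it is judged:
By the outcome, as a careful person would: the job done as asked, in the order asked, and still so for the second after the job is handed in, with the robot touching nothing.
It also fails if it takes over 136 s, if anything falls off the work surface, if the arm or the gripper's body presses on something with over 40 N, if the wrist force passes 120 N, or if a joint passes its speed limit or range.

## Robot

A 7-joint arm with a two-finger parallel gripper is mounted at the origin on a cart in front of the work surface, level with it; the furniture and walls round the work are solid. World frame = base frame: x ahead of the robot, y to its left, z up, the work surface at z = 0. Lengths are in m, angles in degrees, forces in N, time in s.
With the tool pointing down it reaches from about 0.425 to 0.875 m from the base axis. Payload 4.7 kg.
Tool frame: the origin (TCP) lies between the finger pads; the fingertips stand env.finger_overhang ahead of it and the grasp point (between the pads) lies 5 mm behind it (env.finger_overhang is the distance from the TCP to the fingertips, in m); z points along the fingers, y is the line along which they close (so a half turn about z gives the same grasp; the last joint's range is limited). The gripper opens to 87 mm and grips with 3 to 60 N. Pads are 19 mm wide; open, the fingers measure 117 mm over their backs; the gripper's body (75 mm by 190 mm) begins 51 mm behind the grasp point.
Start: joints at [-70.296, 18.392, -4.016, 83.108, 1.295, 78.541, -3.26], TCP at [0.211, 0.615, 0.237] pointing down, gripper open.
Joint ranges: [-163.93, 163.93], [-17.29, 119.83], [-79.2, 71.16], [3.27, 140.29], [-89.18, 269.18], [5.43, 117.66], [-154.24, 154.24]. Speed limits (degrees/s): [147.25, 147.25, 180, 180, 180, 180, 180].

## Interface

Orientations are given as [roll, pitch, yaw] about the fixed x, y, z axes, in that order (R = Rz(yaw) Ry(pitch) Rx(roll)).
In Python, from cell import telemetry, eyes, env, models gives the robot as it stands. The module is installed in compiled form; this text tells all that it offers.
- The arm moves only by the tool drive_tool, never from a script. Its arguments are lists of equal length, an entry for each row: "angular": the turn, a rotation vector about the tool's x, y, z in rad, a list of three; "delta_pos": the shift along the tool's x, y, z in cm, a list of three; "gripper": the finger opening in cm, from 0 to 8.7. A call has 1 to 20 rows; each row shifts and turns the commanded pose from where the row before left it, along the tool's axes as they then stand; what a row does not reach is not made up. A row lasts 1/10 s, in which the tool goes at most 50 mm and 8.59 degrees, less where a joint would pass 70% of its speed; a pose out of reach is approached as far as the arm can. A call with a gripper value outside its range is refused whole. The fingers move at their own pace and stop on an object; "squeeze" is the grip in N (left out, the last holds). Time passes only in rows, so rows that do not move let the fingers close. It gives the time, the measured TCP pose, the force, the opening and the grip force at its end, in the units of the state.
- telemetry.get_obs(): the state, without advancing time (a new reading comes with each control period).
- eyes.read_camera(name): name is "scene" or "top" or "wrist"; returns a dict with "pixels" (480x640x3 uint8, red, green, blue), "mtx" (3x3 intrinsics, pixels), "origin" and "orientation" of the camera in the world. Camera axes: x right, y down, z forward; pixel columns grow to the right and rows downward; lengths in m; the calibration is good to about 2 mm. A picture is of the moment at which its call begins. There is no depth.
- env.sign_off(): hands the job in; it is judged then, once.
Trained networks look in a picture, given as the dict that the camera call returned (one of the last four; its "shot" number tells which), for a name from the list of things; names that differ only in an ending like _2 or _b are one class to them, and where a whole thing is asked for, a point or a joint stands for the part that bears it (a point fixed in the world has none). Each returns a list of dicts, best first, with "p" (0 to 1); they miss things now and then, are a little off and sometimes report something else, mostly with a low value. They report only what shows in the picture. A call takes as long as a camera call. They do not tell look-alikes from the thing itself.
- models.search_frame(picture, target): "centre" ([column, row] in pixels, amid what is visible of it).
- models.cut_out(picture, target): "pixels" (480x640 bool, what is visible of it) and "centre" ([column, row] in pixels, amid what is visible of it).
The state is a dict: "time_s": time; "qpos": joint angles; "joint_velocities": joint speeds; "effort": joint torques, N m; "tool_pos": TCP position; "tool_rot": TCP orientation; "force": force on the tool from outside, world axes, zero at the start; "wrist_torque": the same for the moment, N m; "grip_width": finger opening in m; "grasp_force": force on a finger pad.
Only numpy, scipy, OpenCV 4.12 (cv2) and the standard library are available. Lean on these libraries where they do the work, as an engineer would, in place of code of your own. Each camera call takes 0.05 s, during which the arm holds its last target. There are 200 camera calls.

## Working session

There is one attempt and no reset: what is moved stays moved. The work goes in short steps, Python scripts to look and compute and a tool call to move; the robot and the scene stay as the last step left them, time stands still between calls to the robot, and variables do not carry over. Pictures are saved under pics/ and viewed, at most 14 in all, crops included, and the job is handed in when it is done.

Besides the shell and the picture viewer there is one more tool, called after "Request:" as name(argument=value, ...), one argument or row to a line, values as JSON. drive_tool: Moves the arm, as the interface text tells. Its arguments: {"type":"object","properties":{"angular":{"type":"array","items":{"type":"array","items":{"type":"number"}}},"delta_pos":{"type":"array","items":{"type":"array","items":{"type":"number"}}},"gripper":{"type":"array","items":{"type":"number"}},"squeeze":{"type":"number"}},"required":["angular","delta_pos","gripper"]}

```bash
mkdir -p pics; cat > h.py <<'E'
from cell import telemetry, eyes, env, models
import numpy as np, cv2
from scipy.spatial.transform import Rotation as R
def cam(n,save=None):
    p=eyes.read_camera(n)
    if save: cv2.imwrite('pics/'+save+'.png',p['pixels'][:,:,::-1])
    return p
def pose(p):
    o=np.array(p['orientation'],float)
    M=R.from_euler('xyz',o,degrees=True).as_matrix() if o.shape==(3,) else (o if o.shape==(3,3) else None)
    return np.array(p['origin'],float),M
def ray(p,px,z):
    o,M=pose(p);d=M@np.linalg.inv(p['mtx'])@[px[0],px[1],1.]
    return o+d*(z-o[2])/d[2]
def proj(p,X):
    o,M=pose(p);c=np.array(p['mtx'])@(M.T@(np.array(X)-o));return c[:2]/c[2]
E
python3 - <<'E'
from h import *
s=telemetry.get_obs();print({k:np.round(s[k],3) for k in('time_s','qpos','tool_pos','tool_rot','force','grip_width')},env.finger_overhang)
for n in('scene','top'):
    p=cam(n,n+'0');print(n,p['origin'],p['orientation'],p['mtx'])
    for t in 'wide_bottle slim_bottle flask loupe board tray plate ink_tin gum_jar tape_roll'.split():
        print(t,[(np.round(d['centre']),round(d['p'],2)) for d in models.search_frame(p,t)])
E
```

```text
{'time_s': np.float64(0.0), 'qpos': array([-70.297,  18.439,  -4.018,  83.174,   1.296,  78.539,  -3.259]), 'tool_pos': array([0.21 , 0.614, 0.235]), 'tool_rot': array([-1.79893e+02,  6.00000e-03,  1.61110e+02]), 'force': array([-1.044, -0.174,  0.035]), 'grip_width': np.float64(0.086)} 0.014
scene [-0.04089836 -1.07007399  0.66507091] [-116.34901234    0.47463086  -32.68138251] [[479.86893648   0.         319.91699666]
 [  0.         479.86893648 244.88349464]
 [  0.           0.           1.        ]]
wide_bottle [(array([256., 196.]), 0.83), (array([400., 261.]), 0.74), (array([265., 232.]), 0.73)]
slim_bottle [(array([301., 240.]), 0.89), (array([212., 206.]), 0.17)]
flask [(array([275., 241.]), 0.73)]
loupe [(array([264., 227.]), 0.68), (array([291., 253.]), 0.47)]
board [(array([284., 274.]), 0.62), (array([264., 224.]), 0.48)]
tray [(array([250., 230.]), 0.82), (array([285., 274.]), 0.18)]
plate [(array([327., 312.]), 0.59)]
ink_tin [(array([333., 223.]), 0.6)]
gum_jar [(array([211., 204.]), 0.62), (array([272., 239.]), 0.38)]
tape_roll [(array([380., 364.]), 0.65)]
top [0.39871929 0.00834264 1.39116801] [-1.69767560e+02 -3.27443004e-02 -8.84989345e+01] [[437.41521108   0.         325.39518111]
 [  0.         437.41521108 238.94298814]
 [  0.           0.           1.        ]]
wide_bottle [(array([415., 213.]), 0.82), (array([207., 240.]), 0.76)]
slim_bottle [(array([345., 270.]), 0.65)]
flask [(array([332., 287.]), 0.77), (array([176., 280.]), 0.51)]
loupe [(array([250., 263.]), 0.69), (array([178., 281.]), 0.41)]
board [(array([339., 294.]), 0.92), (array([488., 292.]), 0.66)]
tray [(array([252., 261.]), 0.67), (array([342., 294.]), 0.24)]
plate [(array([414., 289.]), 0.92)]
ink_tin [(array([290., 194.]), 0.88)]
gum_jar [(array([177., 282.]), 0.82)]
tape_roll [(array([490., 298.]), 0.52)]
```

```bash
python3 - <<'E'
import cv2
a=cv2.imread('pics/top0.png');cv2.imwrite('pics/top0c.png',cv2.resize(a[150:350,140:540],None,fx=2,fy=2,interpolation=2))
a=cv2.imread('pics/scene0.png');cv2.imwrite('pics/scene0c.png',cv2.resize(a[150:390,170:430],None,fx=2.5,fy=2.5,interpolation=2))
E
```

```text
(no output)
```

View pics/top0c.png

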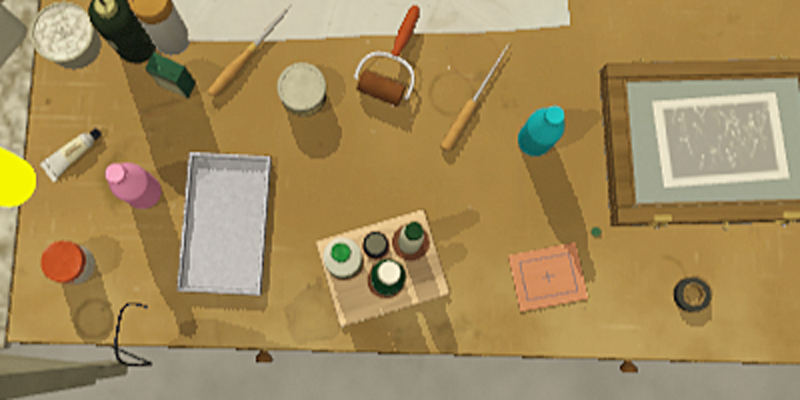

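View pics/scene0c.png

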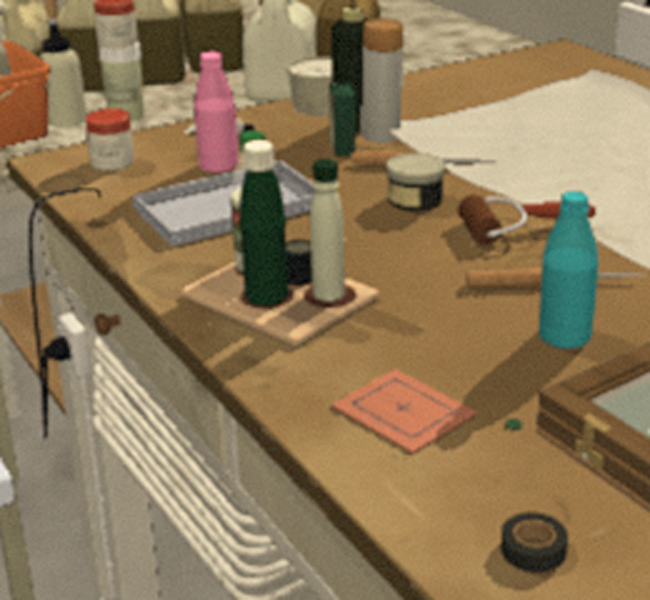

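The top image shows three bottles on the board. Three bottles have the wide shape:
- **Pink:** (207,240) in the top image.
- **Turquoise:** (415,213).
- **Clear with a green cap:** (310,276), on the board. This one fits the description, so it is the wide_bottle.

The slim bottle's cap is at (346,265), the flask's white cap at (334,286), the loupe at (328,271) and the plate cross at (414,288). The scene crop agrees, and in it the clear bottle is hidden behind the flask.

```bash
python3 - <<'E'
from h import *
p=cam('top')
c=lambda x,y:(140+x/2,150+y/2)
for n,q,z in[('wide',(341,252),.179),('slim',(412,231),.173),('flask',(388,271),.195),('loupe',(376,243),.052),('plate',(547.5,276),.004)]:
    print(n,ray(p,c(*q),z).round(4))
def fit(pts,lx,ly,z):
    W=np.array([ray(p,c(*q),z)[:2] for q in pts]) # FL? order: +x+y,+x-y,-x-y,-x+y
    L=np.array([[lx,ly],[lx,-ly],[-lx,-ly],[-lx,ly]])/2
    m=W.mean(0);H=(L.T@(W-m));a=np.arctan2(H[0,1]-H[1,0],H[0,0]+H[1,1])
    Rm=np.array([[np.cos(a),-np.sin(a)],[np.sin(a),np.cos(a)]])
    print('res',(W-m-L@Rm.T).round(4).tolist());return m,a,Rm
m,a,Rm=fit([(317,241),(424,210),(449,291),(345,327)],.14,.18,.012);print('board',m,np.degrees(a))
for d in[(.035,0),(-.02,0),(.025,.054),(.025,-.054)]:print(d,(m+Rm@d).round(4))
m,a,Rm=fit([(189,152),(271,156),(264,295),(179,292)],.22,.13,.02);print('tray',m,np.degrees(a))
m,a,Rm=fit([(508,252),(577,243),(588,299),(519,311)],.09,.11,.004);print('plate',m,np.degrees(a))
q=p['pixels'];w=cam('wrist','w0');print(w['origin'],w['orientation'])
s=cam('scene')
for X in[(.46,.03,.195)]:print(proj(s,X))
E
```

```text
wide [0.512  0.0519 0.179 ]
slim [ 0.5446 -0.0462  0.173 ]
flask [ 0.4863 -0.0135  0.195 ]
loupe [0.5391 0.0033 0.052 ]
plate [ 0.499 -0.269  0.004]
res [[0.0012, -0.0013], [-0.0036, 0.0004], [0.0018, 0.005], [0.0007, -0.0041]]
board [ 0.50600392 -0.01013635] 19.037893284144907
(0.035, 0) [0.5391 0.0013]
(-0.02, 0) [ 0.4871 -0.0167]
(0.025, 0.054) [0.512  0.0491]
(0.025, -0.054) [ 0.5473 -0.053 ]
res [[0.0019, 0.0011], [-0.0002, -0.0005], [-0.0009, -0.0015], [-0.0008, 0.0009]]
tray [0.56823245 0.24086815] -0.44420515486793183
res [[0.0019, 0.001], [-0.0004, -0.0004], [0.0003, -0.0004], [-0.0018, -0.0002]]
plate [ 0.49887617 -0.26982497] 10.191151034649021
[0.14467841 0.63682657 0.38464498] [ 1.65127174e+02 -1.60099729e-03  7.11545826e+01]
[256.81176432 204.24921899]
```

Request:
drive_tool(
  angular=[
    [0, 0, 0.1241],
    [0, 0, 0.1241],
    [0, 0, 0.1241],
    [0, 0, 0.1241],
    [0, 0, 0.1241],
    [0, 0, 0.1241],
    [0, 0, 0.1241],
    [0, 0, 0.1241],
    [0, 0, 0.1241],
    [0, 0, 0.1241],
    [0, 0, 0],
    [0, 0, 0],
    [0, 0, 0],
    [0, 0, 0],
    [0, 0, 0],
    [0, 0, 0],
    [0, 0, 0],
    [0, 0, 0],
    [0, 0, 0],
    [0, 0, 0],
  ],
  delta_pos=[
    [0, 0, -1],
    [0, 0, -1],
    [0, 0, -1],
    [0, 0, -1],
    [0, 0, -1],
    [0, 0, -1],
    [0, 0, -1],
    [0, 0, -1],
    [0, 0, -1],
    [0, 0, -1],
    [-4.3, 1.8, 0],
    [-4.3, 1.8, 0],
    [-4.3, 1.8, 0],
    [-4.3, 1.8, 0],
    [-4.3, 1.8, 0],
    [-4.3, 1.8, 0],
    [-4.3, 1.8, 0],
    [-4.3, 1.8, 0],
    [-4.3, 1.8, 0],
    [-4.3, 1.8, 0],
  ],
  gripper=[7, 7, 7, 7, 7, 7, 7, 7, 7, 7, 7, 7, 7, 7, 7, 7, 7, 7, 7, 7],
  squeeze=20,
)

```text
time_s: 3.25
tool_pos: [0.391, 0.183, 0.3369]
tool_rot: [180.0, -0.1, 90.0]
force: [1.3, -0.4, -0.1]
grip_width: 0.0701
grasp_force: 0.0
```

Request:
drive_tool(
  angular=[
    [0, 0, 0],
    [0, 0, 0],
    [0, 0, 0],
    [0, 0, 0],
    [0, 0, 0],
  ],
  delta_pos=[
    [-4.3, 2.0, 0],
    [-4.3, 2.0, 0],
    [-4.3, 2.0, 0],
    [-4.3, 2, 0],
    [0, 0, 0],
  ],
  gripper=[7, 7, 7, 7, 7],
)

```text
time_s: 3.75
tool_pos: [0.4721, 0.0054, 0.3372]
tool_rot: [179.9, 0.1, 89.3]
force: [0.8, -0.7, -0.0]
grip_width: 0.0702
grasp_force: 0.0
```

```bash
python3 - <<'E'
from h import *
s=telemetry.get_obs();print({k:np.round(s[k],4) for k in('time_s','qpos','tool_pos','tool_rot')})
w=cam('wrist','w1');print(w['origin'],w['orientation'],w['mtx'][0])
for n,X in dict(wide=(.512,.052,.179),slim=(.545,-.046,.173),flask=(.4863,-.0135,.195),loupe=(.539,.003,.052)).items():
    print(n,proj(w,X).round(1),[(np.round(d['centre'],1),round(d['p'],2)) for d in models.search_frame(w,n+'_bottle' if n in('wide','slim') else n)])
E
```

```text
{'time_s': np.float64(3.75), 'qpos': array([-49.4734,  -9.1314,  40.709 ,  99.0091,   6.0508,  87.8357,
       -10.0392]), 'tool_pos': array([0.4721, 0.0054, 0.3372]), 'tool_rot': array([1.798702e+02, 8.440000e-02, 8.930350e+01])}
[0.47308355 0.07481307 0.48518837] [ 1.65026208e+02 -1.09541730e-01 -6.46034201e-01] [354.56566888   0.         314.02952606]
wide [359.4 173.6] [(array([350., 164.]), 0.79)]
slim [391.5 278.7] [(array([378.8, 251.5]), 0.71)]
flask [330.  253.1] [(array([327.2, 235.3]), 0.9)]
loupe [367.5 206. ] [(array([365. , 201.2]), 0.76)]
```

View pics/w1.png

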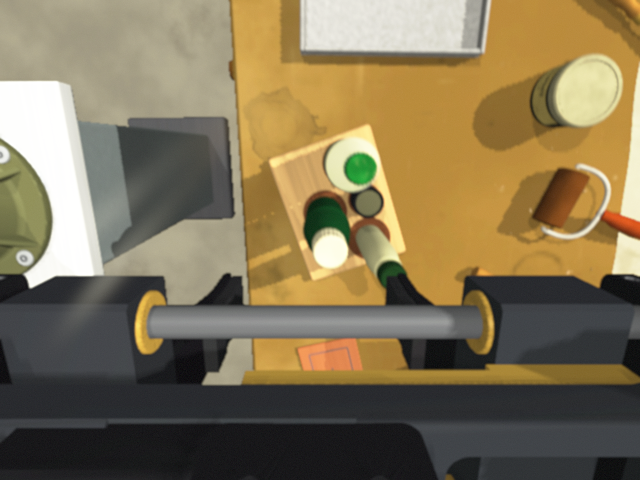

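The wrist image shows the green cap at (361,169), the white cap at about (330,248), the slim cap at about (391,275) and the loupe at (369,202). These match the projections to within 2–4 mm. I'm going for the wide bottle first.

Request:
drive_tool(
  angular=[
    [0, 0, 0],
    [0, 0, 0],
    [0, 0, 0],
    [0, 0, 0],
    [0, 0, 0],
    [0, 0, 0],
    [0, 0, 0],
    [0, 0, 0],
    [0, 0, 0],
    [0, 0, 0],
  ],
  delta_pos=[
    [1.6, 1.3, 0],
    [1.6, 1.4, 0],
    [1.6, 1.4, 0],
    [0, 0, 2.5],
    [0, 0, 2.5],
    [0, 0, 2.5],
    [0, 0, 2.5],
    [0, 0, 1.7],
    [0, 0, 0],
    [0, 0, 0],
  ],
  gripper=[6, 6, 6, 6, 6, 6, 6, 6, 6, 6],
)

```text
time_s: 5.0
tool_pos: [0.5114, 0.0621, 0.2199]
tool_rot: [-180.0, -0.0, 90.1]
force: [-0.4, 0.2, -0.2]
grip_width: 0.0604
grasp_force: 0.0
```

```bash
python3 - <<'E'
from h import *
w=cam('wrist','w2')
s=telemetry.get_obs();print(np.round(s['tool_pos'],4),s['tool_rot'].round(2))
print('tcp',proj(w,s['tool_pos']),'wide',proj(w,(.513,.054,.179)),proj(w,(.513,.054,.162)))
E
```

```text
[0.5119 0.0619 0.2205] [ 1.7993e+02 -3.0000e-02  9.0090e+01]
tcp [314.19607843 305.76698405] wide [316.07527542 287.05167237] [315.93428149 276.53507115]
```

View pics/w2.png

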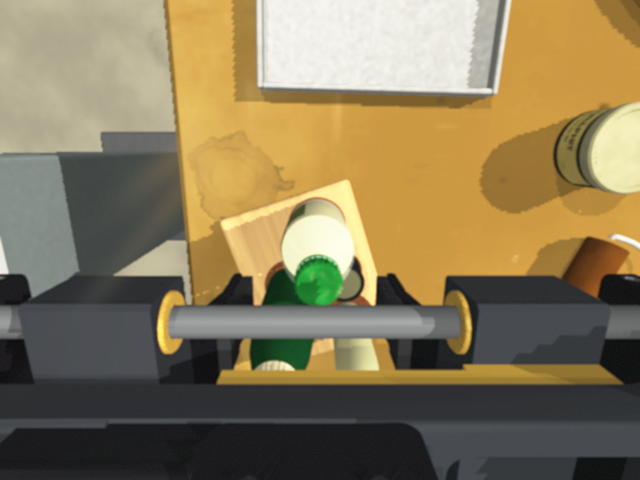

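Request:
drive_tool(
  angular=[
    [0, 0, 0],
    [0, 0, 0],
    [0, 0, 0],
    [0, 0, 0],
    [0, 0, 0],
    [0, 0, 0],
  ],
  delta_pos=[
    [-0.7, 0.2, 0],
    [0, 0, 1.5],
    [0, 0, 1.5],
    [0, 0, 1.4],
    [0, 0, 0],
    [0, 0, 0],
  ],
  gripper=[6, 6, 6, 6, 6, 6],
)

```text
time_s: 5.65
tool_pos: [0.5138, 0.0538, 0.1759]
tool_rot: [180.0, 0.0, 90.0]
force: [0.5, -0.7, 0.2]
grip_width: 0.0601
grasp_force: 0.0
```

Request:
drive_tool(
  angular=[
    [0, 0, 0],
    [0, 0, 0],
    [0, 0, 0],
    [0, 0, 0],
    [0, 0, 0],
    [0, 0, 0],
    [0, 0, 0],
  ],
  delta_pos=[
    [0, 0, 0],
    [0, 0, 0],
    [0, 0, 0],
    [0, 0, 0],
    [0, 0, 0],
    [0, 0, 0],
    [0, 0, 0],
  ],
  gripper=[4, 3, 2.4, 2.2, 2.2, 2.2, 2.2],
  squeeze=20,
)

```text
time_s: 6.35
tool_pos: [0.5136, 0.054, 0.1757]
tool_rot: [180.0, -0.0, 90.0]
force: [-0.3, 0.4, 1.2]
grip_width: 0.0283
grasp_force: 19.5
```

Request:
drive_tool(
  angular=[
    [0, 0, 0],
    [0, 0, 0],
    [0, 0, 0],
    [0, 0, 0],
    [0, 0, 0],
    [0, 0, 0],
    [0, 0, 0],
    [0, 0, 0],
    [0, 0, 0],
    [0, 0, 0],
    [0, 0, 0],
    [0, 0, 0],
    [0, 0, 0],
    [0, 0, 0],
    [0, 0, 0],
    [0, 0, 0],
    [0, 0, 0],
  ],
  delta_pos=[
    [0, 0, -1],
    [0, 0, -2],
    [0, 0, -2],
    [1, 0.6, 0],
    [2, 1.4, 0],
    [2, 1.4, 0],
    [2, 1.4, 0],
    [2, 1.4, 0],
    [2, 1.4, 0],
    [2, 1.4, 0],
    [2, 1.4, 0],
    [1, 0.7, 0],
    [0, 0, 0],
    [0, 0, 0],
    [0, 0, 1.5],
    [0, 0, 1.5],
    [0, 0, 1.0],
  ],
  gripper=[2.2, 2.2, 2.2, 2.2, 2.2, 2.2, 2.2, 2.2, 2.2, 2.2, 2.2, 2.2, 2.2, 2.2, 2.2, 2.2, 2.2],
)

```text
time_s: 8.05
tool_pos: [0.6233, 0.2131, 0.1833]
tool_rot: [-179.9, 0.0, 89.9]
force: [-0.2, 0.9, -3.3]
grip_width: 0.028
grasp_force: 19.5
```

Request:
drive_tool(
  angular=[
    [0, 0, 0],
    [0, 0, 0],
    [0, 0, 0],
    [0, 0, 0],
    [0, 0, 0],
  ],
  delta_pos=[
    [0, 0, 0.5],
    [0, 0, 0.4],
    [0, 0, 0.2],
    [0, 0, 0.1],
    [0, 0, 0],
  ],
  gripper=[2.2, 2.2, 2.2, 2.2, 2.2],
)

```text
time_s: 8.55
tool_pos: [0.6247, 0.2141, 0.1739]
tool_rot: [180.0, -0.0, 90.0]
force: [-0.5, -0.0, -2.3]
grip_width: 0.0281
grasp_force: 19.5
```

```bash
python3 - <<'E'
from h import *
w=cam('wrist','w3');s=cam('scene','s3');a=cv2.resize(s['pixels'][120:330,180:400,::-1],None,fx=2.2,fy=2.2)
b=w['pixels'][:,:,::-1];b=cv2.resize(b[150:450,180:460],None,fx=1.1,fy=1.1)
h=462;c=np.zeros((h,800,3),np.uint8);c[:a.shape[0],:a.shape[1]]=a[:h];c[:b.shape[0],484:484+b.shape[1]]=b;cv2.imwrite('pics/c3.png',c)
E
```

```text
(no output)
```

View pics/c3.png

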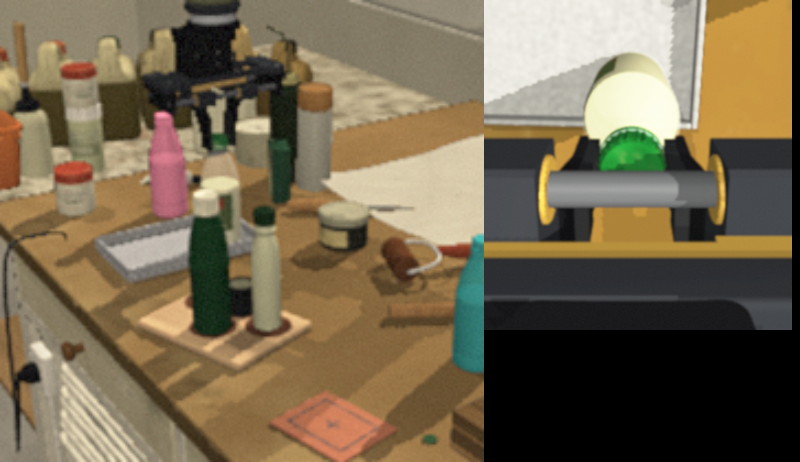

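The bottle hangs upright over the tray, with its cap centred between the pads. It is a little close to the near wall, so I'm shifting it 12 mm in +y before setting it down.

Request:
drive_tool(
  angular=[
    [0, 0, 0],
    [0, 0, 0],
    [0, 0, 0],
    [0, 0, 0],
    [0, 0, 0],
    [0, 0, 0],
  ],
  delta_pos=[
    [0.6, 0, 0],
    [0.6, 0, 0],
    [0, 0, 0.3],
    [0, 0, 0.15],
    [0, 0, 0.1],
    [0, 0, 0],
  ],
  gripper=[2.2, 2.2, 2.2, 2.2, 2.2, 2.2],
)

```text
time_s: 9.25
tool_pos: [0.6247, 0.2259, 0.1689]
tool_rot: [180.0, -0.0, 90.0]
force: [-1.7, 0.3, 2.3]
grip_width: 0.0279
grasp_force: 19.7
```

Request:
drive_tool(
  angular=[
    [0, 0, 0],
    [0, 0, 0],
    [0, 0, 0],
    [0, 0, 0],
    [0, 0, 0],
    [0, 0, 0],
    [0, 0, 0],
    [0, 0, 0],
    [0, 0, 0],
    [0, 0, 0],
    [0, 0, 0],
    [0, 0, 0],
    [0, 0, 0],
    [0, 0, 0],
    [0, 0, 0],
    [0, 0, 0],
    [0, 0, 0],
    [0, 0, 0],
  ],
  delta_pos=[
    [0, 0, 0],
    [0, 0, 0],
    [0, 0, 0],
    [0, 0, -2],
    [0, 0, -3],
    [0, 0, -3],
    [-2.9, -1.7, 0],
    [-2.9, -1.7, 0],
    [-2.9, -1.7, 0],
    [-2.9, -1.7, 0],
    [-2.9, -1.7, 0],
    [-2.9, -1.7, 0],
    [-2.9, -1.7, 0],
    [-2.9, -1.7, 0],
    [-0.5, -0.2, 0],
    [0, 0, 1.5],
    [0, 0, 0],
    [0, 0, 0],
  ],
  gripper=[3.5, 4.6, 5, 5, 5, 5.5, 6, 6, 6, 6, 6, 6, 6, 6, 6, 6, 6, 6],
)

```text
time_s: 11.05
tool_pos: [0.4866, -0.0105, 0.2331]
tool_rot: [-180.0, 0.0, 90.0]
force: [0.2, -0.2, 0.2]
grip_width: 0.06
grasp_force: 0.0
```

```bash
python3 - <<'E'
from h import *
w=cam('wrist','w4')
s=telemetry.get_obs();print(np.round(s['tool_pos'],4),s['tool_rot'].round(2))
print('flask',proj(w,(.487,-.0115,.195)),proj(w,(.487,-.0115,.172)),'slim',proj(w,(.5455,-.045,.173)),'wide',proj(w,(.6247,.226,.172)))
cv2.imwrite('pics/w4c.png',cv2.resize(w['pixels'][0:400,180:500,::-1],None,fx=1.5,fy=1.5))
E
```

```text
[ 0.4869 -0.0105  0.2334] [1.7998e+02 2.0000e-02 9.0040e+01]
flask [313.94415004 277.02181605] [313.97714554 263.87542192] slim [404.96478705 314.05292298] wide [ 621.75177057 -238.63318031]
```

View pics/w4c.png

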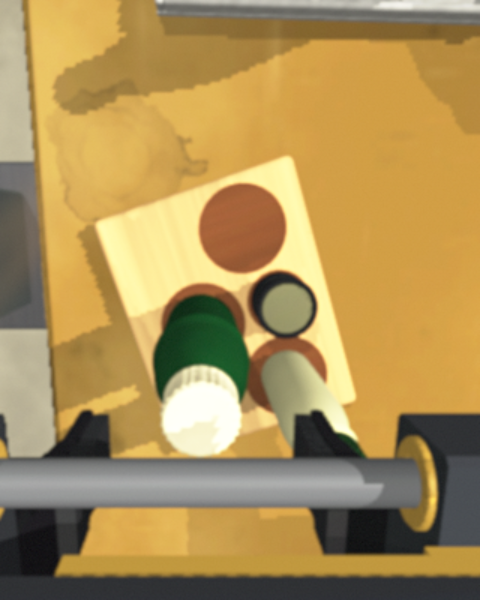

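The flask's top is at (314,278) in the full wrist frame, which matches its projection of (314,277). I'm descending and gripping.

Request:
drive_tool(
  angular=[
    [0, 0, 0],
    [0, 0, 0],
    [0, 0, 0],
    [0, 0, 0],
    [0, 0, 0],
    [0, 0, 0],
    [0, 0, 0],
    [0, 0, 0],
    [0, 0, 0],
    [0, 0, 0],
    [0, 0, 0],
  ],
  delta_pos=[
    [-0.05, 0, 1.5],
    [0, 0, 1.5],
    [0, 0, 1.0],
    [0, 0, 0.5],
    [0, 0, 0],
    [0, 0, 0],
    [0, 0, 0],
    [0, 0, 0],
    [0, 0, 0],
    [0, 0, 0],
    [0, 0, 0],
  ],
  gripper=[6, 6, 6, 6, 6, 4.5, 3.5, 2.8, 2.6, 2.6, 2.6],
  squeeze=20,
)

```text
time_s: 12.2
tool_pos: [0.4865, -0.0115, 0.1883]
tool_rot: [180.0, -0.0, 90.0]
force: [-0.9, -0.2, 1.1]
grip_width: 0.0301
grasp_force: 20.0
```

Request:
drive_tool(
  angular=[
    [0, 0, 0],
    [0, 0, 0],
    [0, 0, 0],
    [0, 0, 0],
    [0, 0, 0],
    [0, 0, 0],
    [0, 0, 0],
    [0, 0, 0],
    [0, 0, 0],
    [0, 0, 0],
    [0, 0, 0],
    [0, 0, 0],
    [0, 0, 0],
    [0, 0, 0],
    [0, 0, 0],
    [0, 0, 0],
    [0, 0, 0],
    [0, 0, 0],
    [0, 0, 0],
    [0, 0, 0],
  ],
  delta_pos=[
    [0, 0, -1],
    [0, 0, -2],
    [0, 0, -2],
    [1.1, 0.35, 0],
    [2.5, 0.7, 0],
    [2.5, 0.7, 0],
    [2.5, 0.7, 0],
    [2.5, 0.7, 0],
    [2.5, 0.7, 0],
    [2.5, 0.7, 0],
    [2.5, 0.7, 0],
    [2.5, 0.7, 0],
    [2.5, 0.7, 0],
    [2.5, 0.7, 0],
    [1.2, 0.5, 0],
    [0, 0, 0],
    [0, 0, 0],
    [0, 0, 1.5],
    [0, 0, 1.5],
    [0, 0, 1.4],
  ],
  gripper=[2.6, 2.6, 2.6, 2.6, 2.6, 2.6, 2.6, 2.6, 2.6, 2.6, 2.6, 2.6, 2.6, 2.6, 2.6, 2.6, 2.6, 2.6, 2.6, 2.6],
)

```text
time_s: 14.2
tool_pos: [0.5644, 0.2603, 0.1923]
tool_rot: [-179.9, 0.0, 89.9]
force: [-0.6, -0.8, -2.7]
grip_width: 0.0297
grasp_force: 19.9
```

Request:
drive_tool(
  angular=[
    [0, 0, 0],
    [0, 0, 0],
    [0, 0, 0],
    [0, 0, 0],
    [0, 0, 0],
  ],
  delta_pos=[
    [0, 0, 0.5],
    [0, 0, 0.4],
    [0, 0, 0.2],
    [0, 0, 0.1],
    [0, 0, 0],
  ],
  gripper=[2.6, 2.6, 2.6, 2.6, 2.6],
)

```text
time_s: 14.7
tool_pos: [0.5653, 0.2616, 0.1824]
tool_rot: [180.0, -0.0, 90.0]
force: [-0.5, 0.3, -2.2]
grip_width: 0.03
grasp_force: 19.9
```

Request:
drive_tool(
  angular=[
    [0, 0, 0],
    [0, 0, 0],
    [0, 0, 0],
    [0, 0, 0],
    [0, 0, 0],
    [0, 0, 0],
    [0, 0, 0],
    [0, 0, 0],
    [0, 0, 0],
    [0, 0, 0],
    [0, 0, 0],
    [0, 0, 0],
    [0, 0, 0],
    [0, 0, 0],
    [0, 0, 0],
    [0, 0, 0],
    [0, 0, 0],
    [0, 0, 0],
    [0, 0, 0],
  ],
  delta_pos=[
    [0, 0, 0.1],
    [0, 0, 0.05],
    [0, 0, 0],
    [0, 0, 0],
    [0, 0, 0],
    [0, 0, -2],
    [0, 0, -2.5],
    [0, 0, -2],
    [-3, -0.2, 0],
    [-3, -0.2, 0],
    [-3, -0.2, 0],
    [-3, -0.2, 0],
    [-3, -0.2, 0],
    [-3, -0.2, 0],
    [-3, -0.2, 0],
    [-3, -0.2, 0],
    [-3, -0.2, 0],
    [-3, -0.2, 0],
    [-0.7, 0, 0],
  ],
  gripper=[2.6, 2.6, 4, 5, 5, 5, 5.5, 6, 6, 6, 6, 6, 6, 6, 6, 6, 6, 6, 6],
)

```text
time_s: 16.6
tool_pos: [0.5445, -0.0502, 0.2461]
tool_rot: [180.0, 0.1, 89.6]
force: [-0.8, -0.3, 1.2]
grip_width: 0.0601
grasp_force: 0.0
```

Request:
drive_tool(
  angular=[
    [0, 0, 0],
    [0, 0, 0],
    [0, 0, 0],
  ],
  delta_pos=[
    [0, 0, 1.5],
    [0, 0, 0],
    [0, 0, 0],
  ],
  gripper=[6, 6, 6],
)

```text
time_s: 16.9
tool_pos: [0.5447, -0.0435, 0.2295]
tool_rot: [-179.9, -0.0, 90.2]
force: [1.0, 0.6, -0.1]
grip_width: 0.0601
grasp_force: 0.0
```

```bash
python3 - <<'E'
from h import *
w=cam('wrist','w5')
s=telemetry.get_obs();print(np.round(s['tool_pos'],4),s['tool_rot'].round(2))
print('slim',proj(w,(.5455,-.045,.173)))
for q in w,cam('top','t5'):
  print([(np.round(ray(q,d['centre'],.052),4),d['p']) for d in models.search_frame(q,'loupe')])
cv2.imwrite('pics/w5c.png',cv2.resize(w['pixels'][0:400,180:500,::-1],None,fx=1.5,fy=1.5))
E
```

```text
[ 0.545  -0.0437  0.23  ] [-179.94   -0.     90.15]
slim [314.83100615 267.13005008]
[(array([0.5413, 0.0057, 0.052 ]), 0.96)]
[(array([0.4952, 0.4613, 0.052 ]), 0.63)]
```

View pics/w5c.png

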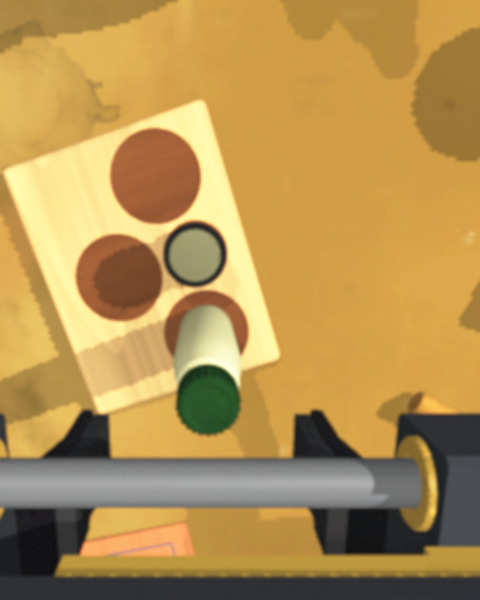

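The slim cap's top is at (319,268), against a projection of (315,267). I'm shifting 2.5 mm in +x before gripping.

Request:
drive_tool(
  angular=[
    [0, 0, 0],
    [0, 0, 0],
    [0, 0, 0],
    [0, 0, 0],
    [0, 0, 0],
    [0, 0, 0],
    [0, 0, 0],
    [0, 0, 0],
    [0, 0, 0],
    [0, 0, 0],
    [0, 0, 0],
    [0, 0, 0],
  ],
  delta_pos=[
    [-0.18, 0.27, 0],
    [0, 0, 2],
    [0, 0, 2],
    [0, 0, 1.5],
    [0, 0, 0.5],
    [0, 0, 0],
    [0, 0, 0],
    [0, 0, 0],
    [0, 0, 0],
    [0, 0, 0],
    [0, 0, 0],
    [0, 0, 0],
  ],
  gripper=[6, 6, 6, 6, 6, 6, 4.5, 3.2, 2.6, 2.3, 2.2, 2.2],
  squeeze=20,
)

```text
time_s: 18.3
tool_pos: [0.5478, -0.0473, 0.1708]
tool_rot: [180.0, -0.0, 90.0]
force: [-0.8, 0.1, 1.3]
grip_width: 0.0267
grasp_force: 20.0
```

Request:
drive_tool(
  angular=[
    [0, 0, 0],
    [0, 0, 0],
    [0, 0, 0],
    [0, 0, 0],
    [0, 0, 0],
    [0, 0, 0],
    [0, 0, 0],
    [0, 0, 0],
    [0, 0, 0],
    [0, 0, 0],
    [0, 0, 0],
    [0, 0, 0],
    [0, 0, 0],
    [0, 0, 0],
    [0, 0, 0],
    [0, 0, 0],
    [0, 0, 0],
    [0, 0, 0],
    [0, 0, 0],
    [0, 0, 0],
  ],
  delta_pos=[
    [0, 0, -1],
    [0, 0, -2],
    [0, 0, -2],
    [1.2, -0.4, 0],
    [2.4, -0.4, 0],
    [2.4, -0.4, 0],
    [2.4, -0.4, 0],
    [2.4, -0.4, 0],
    [2.4, -0.4, 0],
    [2.4, -0.4, 0],
    [2.4, -0.4, 0],
    [2.4, -0.4, 0],
    [2.4, -0.4, 0],
    [2.4, -0.3, 0],
    [1.7, 0, 0],
    [0, 0, 0],
    [0, 0, 0],
    [0, 0, 1.5],
    [0, 0, 1.5],
    [0, 0, 1.4],
  ],
  gripper=[2.2, 2.2, 2.2, 2.2, 2.2, 2.2, 2.2, 2.2, 2.2, 2.2, 2.2, 2.2, 2.2, 2.2, 2.2, 2.2, 2.2, 2.2, 2.2, 2.2],
)

```text
time_s: 20.3
tool_pos: [0.5043, 0.2204, 0.1746]
tool_rot: [-179.9, 0.0, 89.9]
force: [-1.1, 0.2, -1.3]
grip_width: 0.0264
grasp_force: 20.0
```

Request:
drive_tool(
  angular=[
    [0, 0, 0],
    [0, 0, 0],
    [0, 0, 0],
    [0, 0, 0],
    [0, 0, 0],
  ],
  delta_pos=[
    [0, 0, 0.5],
    [0, 0, 0.4],
    [0, 0, 0.2],
    [0, 0, 0.1],
    [0, 0, 0],
  ],
  gripper=[2.2, 2.2, 2.2, 2.2, 2.2],
)

```text
time_s: 20.8
tool_pos: [0.505, 0.2218, 0.1649]
tool_rot: [180.0, -0.0, 90.0]
force: [0.5, -0.7, -0.5]
grip_width: 0.0267
grasp_force: 20.0
```

Request:
drive_tool(
  angular=[
    [0, 0, 0],
    [0, 0, 0],
    [0, 0, 0],
    [0, 0, 0],
    [0, 0, 0],
    [0, 0, 0],
    [0, 0, 0],
    [0, 0, 0],
    [0, 0, 0],
    [0, 0, 0],
    [0, 0, 0],
    [0, 0, 0],
    [0, 0, 0],
    [0, 0, 0],
    [0, 0, 0],
    [0, 0, 0],
    [0, 0, 0],
    [0, 0, 0],
  ],
  delta_pos=[
    [0, 0, 0.1],
    [0, 0, 0.05],
    [0, 0, 0],
    [0, 0, 0],
    [0, 0, 0],
    [0, 0, -2.5],
    [0, 0, -2.5],
    [0, 0, -2.5],
    [-2.7, 0.5, 0],
    [-2.7, 0.5, 0],
    [-2.7, 0.5, 0],
    [-2.7, 0.5, 0],
    [-2.7, 0.5, 0],
    [-2.7, 0.5, 0],
    [-2.7, 0.5, 0],
    [-2.7, 0.1, 0],
    [0, 0, 0],
    [0, 0, 0],
  ],
  gripper=[2.2, 2.2, 4, 5, 5, 5, 6, 7, 7, 7, 7, 7, 7, 7, 7, 7, 7, 7],
)

```text
time_s: 22.6
tool_pos: [0.5407, 0.0054, 0.2381]
tool_rot: [180.0, -0.0, 89.9]
force: [0.1, 1.0, -0.4]
grip_width: 0.07
grasp_force: 0.0
```

Request:
drive_tool(
  angular=[
    [0, 0, 0],
    [0, 0, 0],
    [0, 0, 0],
    [0, 0, 0],
    [0, 0, 0],
    [0, 0, 0],
  ],
  delta_pos=[
    [0, 0, 3],
    [0, 0, 3],
    [0, 0, 3],
    [0, 0, 2.5],
    [0, 0, 0],
    [0, 0, 0],
  ],
  gripper=[7, 7, 7, 7, 7, 7],
)

```text
time_s: 23.2
tool_pos: [0.5408, 0.0067, 0.1233]
tool_rot: [-180.0, 0.0, 90.1]
force: [0.9, 0.2, -0.2]
grip_width: 0.0699
grasp_force: 0.0
```

```bash
python3 - <<'E'
from h import *
w=cam('wrist','w6');t=cam('top','t6')
s=telemetry.get_obs();print(np.round(s['tool_pos'],4),s['tool_rot'].round(2))
print([(d['centre'],np.round(ray(w,d['centre'],.052),4),d['p']) for d in models.search_frame(w,'loupe')],proj(w,(.541,.005,.052)))
a=cv2.resize(w['pixels'][0:400,180:500,::-1],None,fx=1.2,fy=1.2)
b=cv2.resize(t['pixels'][180:360,215:405,::-1],None,fx=2.1,fy=2.1)
c=np.zeros((480,800,3),np.uint8);c[:,:384]=a;c[:b.shape[0],390:390+b.shape[1]]=b;cv2.imwrite('pics/c6.png',c)
E
```

```text
[0.542  0.0064 0.1246] [ 1.7985e+02 -4.0000e-02  9.0060e+01]
[([311.7, 249.9], array([0.5397, 0.0119, 0.052 ]), 0.84)] [313.6974411 260.0493334]
```

View pics/c6.png

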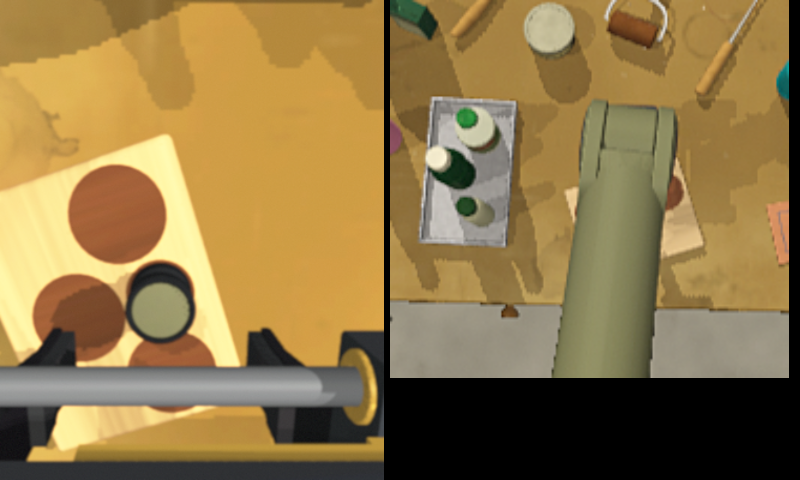

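The wrist crop shows the loupe's top at (313,258) in the full frame, which matches. The top view shows all three bottles upright inside the tray. I'm gripping the loupe now.

Request:
drive_tool(
  angular=[
    [0, 0, 0],
    [0, 0, 0],
    [0, 0, 0],
    [0, 0, 0],
    [0, 0, 0],
    [0, 0, 0],
    [0, 0, 0],
    [0, 0, 0],
    [0, 0, 0],
    [0, 0, 0],
    [0, 0, 0],
    [0, 0, 0],
    [0, 0, 0],
  ],
  delta_pos=[
    [0, 0, 2.5],
    [0, 0, 2.5],
    [0, 0, 2],
    [0, 0, 1.3],
    [0, 0, 0.6],
    [0, 0, 0],
    [0, 0, 0],
    [0, 0, 0],
    [0, 0, 0],
    [0, 0, 0],
    [0, 0, 0],
    [0, 0, 0],
    [0, 0, 0],
  ],
  gripper=[7, 7, 7, 7, 7, 7, 6, 5, 4.2, 3.7, 3.4, 3.2, 3.2],
  squeeze=15,
)

```text
time_s: 24.65
tool_pos: [0.5408, 0.0058, 0.0343]
tool_rot: [180.0, -0.0, 90.0]
force: [-0.2, 0.2, 3.8]
grip_width: 0.038
grasp_force: 15.0
```

Request:
drive_tool(
  angular=[
    [0, 0, 0],
    [0, 0, 0],
    [0, 0, 0],
    [0, 0, 0],
    [0, 0, 0],
    [0, 0, 0],
    [0, 0, 0],
    [0, 0, 0],
    [0, 0, 0],
    [0, 0, 0],
    [0, 0, 0],
    [0, 0, 0],
    [0, 0, 0],
    [0, 0, 0],
    [0, 0, 0],
    [0, 0, 0],
    [0, 0, 0],
    [0, 0, 0],
  ],
  delta_pos=[
    [0, 0, -1.5],
    [0, 0, -3],
    [0, 0, -3.5],
    [-2.9, -0.4, 0],
    [-2.9, -0.4, 0],
    [-2.9, -0.4, 0],
    [-2.9, -0.4, 0],
    [-2.9, -0.4, 0],
    [-2.9, -0.4, 0],
    [-2.9, -0.4, 0],
    [-2.9, -0.4, 0],
    [-2.9, -0.4, 0],
    [-2.9, -0.4, 0],
    [-2.9, -0.2, 0],
    [0, 0, 0],
    [0, 0, 0],
    [0, 0, 0],
    [0, 0, 0],
  ],
  gripper=[3.2, 3.2, 3.2, 3.2, 3.2, 3.2, 3.2, 3.2, 3.2, 3.2, 3.2, 3.2, 3.2, 3.2, 3.2, 3.2, 3.2, 3.2],
)

```text
time_s: 26.45
tool_pos: [0.4994, -0.3117, 0.1141]
tool_rot: [180.0, -0.1, 90.1]
force: [-0.3, -0.6, -0.3]
grip_width: 0.0382
grasp_force: 15.0
```

```bash
python3 - <<'E'
from h import *
w=cam('wrist','w7')
s=telemetry.get_obs();print(np.round(s['tool_pos'],4),s['tool_rot'].round(2),s['grip_width'])
pr=proj(w,(.499,-.269,.004));print(pr)
d=[x for x in models.cut_out(w,'plate')];print([(x['centre'],x['p'],ray(w,x['centre'],.004).round(4)) for x in d])
x0,y0=int(pr[0])-130,max(0,int(pr[1])-130);print(x0,y0)
cv2.imwrite('pics/w7c.png',cv2.resize(w['pixels'][y0:y0+260,x0:x0+260,::-1],None,fx=2.3,fy=2.3,interpolation=2))
E
```

```text
[ 0.4994 -0.3118  0.1141] [ 1.7998e+02 -5.0000e-02  9.0130e+01] 0.038060433824288885
[313.05543395 185.03053403]
[([315.9, 176.8], 0.71, array([ 0.501 , -0.2631,  0.004 ]))]
183 55
```

View pics/w7c.png

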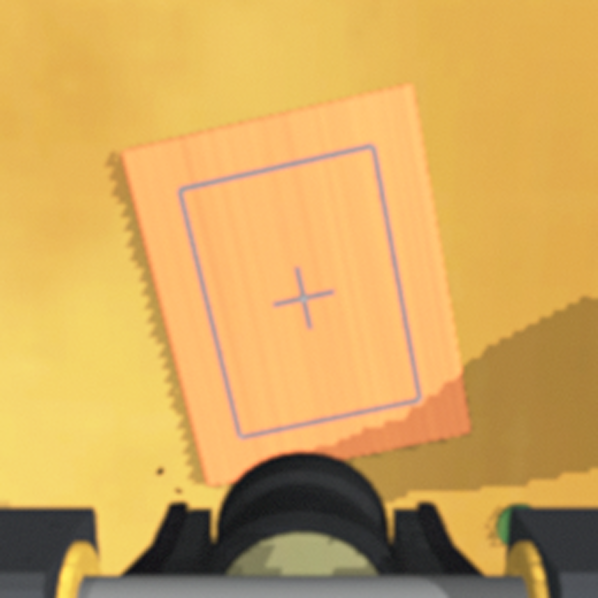

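```bash
python3 - <<'E'
from h import *
w=cam('wrist')
print(ray(w,(315.2,184.6),.004).round(4))
a=np.linspace(0,2*np.pi,180)
for yl in(-.3155,-.3118,-.308):
  for z,r in((.0918,.0195),(.1318,.0195)):
    P=np.array([proj(w,(.4994+r*np.cos(t),yl+r*np.sin(t),z)) for t in a]);print(yl,z,'minrow',P[:,1].min().round(1),'cols',P[:,0].min().round(1),P[:,0].max().round(1))
# dark silhouette top row at columns 305-325
g=w['pixels'].max(2).astype(int)[:,300:328];print([int(np.argmax(g[225:,c]<90))+225 for c in range(0,28,3)])
E
```

```text
[ 0.5004 -0.2691  0.004 ]
-0.3155 0.0918 minrow 256.4 cols 275.7 351.1
-0.3155 0.1318 minrow 286.6 cols 265.4 361.0
-0.3118 0.0918 minrow 249.3 cols 275.5 351.3
-0.3118 0.1318 minrow 277.8 cols 265.1 361.4
-0.308 0.0918 minrow 242.0 cols 275.3 351.6
-0.308 0.1318 minrow 268.6 cols 264.8 361.7
[255, 254, 253, 253, 253, 253, 253, 253, 253, 254]
```

Request:
drive_tool(
  angular=[
    [0, 0, 0],
    [0, 0, 0],
    [0, 0, 0],
    [0, 0, 0],
    [0, 0, 0],
    [0, 0, 0],
    [0, 0, 0],
    [0, 0, 0],
    [0, 0, 0],
  ],
  delta_pos=[
    [2.2, 0.05, 0],
    [2.2, 0, 0],
    [0, 0, 0],
    [0, 0, 2.5],
    [0, 0, 2.5],
    [0, 0, 2],
    [0, 0, 1],
    [0, 0, 0.3],
    [0, 0, 0],
  ],
  gripper=[3.2, 3.2, 3.2, 3.2, 3.2, 3.2, 3.2, 3.2, 3.2],
)

```text
time_s: 27.5
tool_pos: [0.4994, -0.2698, 0.0313]
tool_rot: [180.0, 0.0, 90.0]
force: [0.4, -0.2, -0.5]
grip_width: 0.0383
grasp_force: 15.0
```

Request:
drive_tool(
  angular=[
    [0, 0, 0],
    [0, 0, 0],
    [0, 0, 0],
    [0, 0, 0],
  ],
  delta_pos=[
    [0.18, 0.08, 0],
    [0, 0, 0.3],
    [0, 0, 0.2],
    [0, 0, 0],
  ],
  gripper=[3.2, 3.2, 3.2, 3.2],
)

```text
time_s: 27.9
tool_pos: [0.5005, -0.2675, 0.0264]
tool_rot: [179.9, -0.0, 90.0]
force: [0.5, -0.0, 0.9]
grip_width: 0.0383
grasp_force: 15.0
```

```bash
python3 - <<'E'
from h import *
w=cam('wrist','w8')
s=telemetry.get_obs();T=s['tool_pos'];print(T.round(4),s['force'].round(1))
Q=[(.5004+x*np.cos(a)-y*np.sin(a),-.2691+x*np.sin(a)+y*np.cos(a),.004) for a in [np.radians(10.2)] for x,y in((.03,.04),(-.03,.04),(.03,-.04),(-.03,-.04))]
print('border corners',[proj(w,q).round(1).tolist() for q in Q])
print('loupe bottom top-rim row',proj(w,(T[0],T[1]+.0195,.0045)),'wrong?')
cv2.imwrite('pics/w8c.png',cv2.resize(w['pixels'][130:330,190:440,::-1],None,fx=3,fy=3,interpolation=2))
E
```

```text
[ 0.5005 -0.2675  0.0264] [0.5 0.5 0.3]
border corners [[359.4, 202.9], [238.4, 224.3], [380.6, 347.7], [272.0, 364.9]]
loupe bottom top-rim row [313.15041734 249.97182052] wrong?
```

View pics/w8c.png

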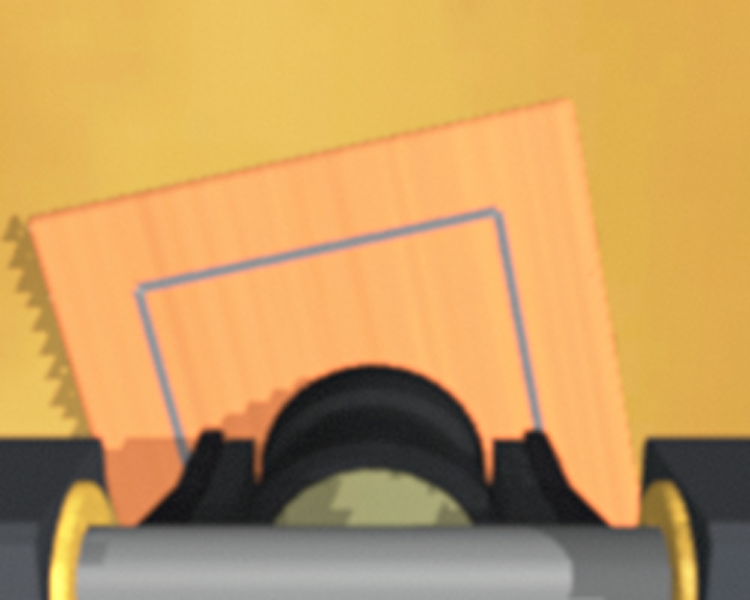

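The loupe sits about 1 mm from the cross. I'm nudging it slightly, then setting it down and releasing.

Request:
drive_tool(
  angular=[
    [0, 0, 0],
    [0, 0, 0],
    [0, 0, 0],
    [0, 0, 0],
    [0, 0, 0],
    [0, 0, 0],
    [0, 0, 0],
    [0, 0, 0],
    [0, 0, 0],
    [0, 0, 0],
    [0, 0, 0],
  ],
  delta_pos=[
    [0, 0, -0.2],
    [-0.06, -0.08, 0],
    [0, 0, 0.15],
    [0, 0, 0.08],
    [0, 0, 0],
    [0, 0, 0],
    [0, 0, 0],
    [0, 0, 0],
    [0, 0, -2],
    [0, 0, -3],
    [0, 0, -3],
  ],
  gripper=[3.2, 3.2, 3.2, 3.2, 3.2, 4.5, 5.5, 6, 6, 6, 6],
)

```text
time_s: 29.05
tool_pos: [0.4987, -0.268, 0.1061]
tool_rot: [-179.9, -0.0, 90.0]
force: [0.6, 0.1, 0.9]
grip_width: 0.0598
grasp_force: 0.0
```

Request:
drive_tool(
  angular=[
    [0, 0, 0],
    [0, 0, 0],
    [0, 0, 0],
    [0, 0, 0],
    [0, 0, 0],
    [0, 0, 0],
    [0, 0, 0],
    [0, 0, 0],
    [0, 0, 0],
    [0, 0, 0],
    [0, 0, 0],
    [0, 0, 0],
    [0, 0, 0],
    [0, 0, 0],
    [0, 0, 0],
    [0, 0, 0],
  ],
  delta_pos=[
    [0, 0, -2.7],
    [4, 0.1, -2.7],
    [4, 0.1, -2.7],
    [4, 0.1, -2.7],
    [4, 0.1, -2.7],
    [4, 0.1, 0],
    [4, 0.1, 0],
    [4, 0, 0],
    [4, 0, 0],
    [4, 0, 0],
    [4, 0, 0],
    [4, 0, 0],
    [4, 0, 0],
    [1, 0, 0],
    [0, 0, 0],
    [0, 0, 0],
  ],
  gripper=[6, 6, 6, 6, 6, 6, 6, 6, 6, 6, 6, 6, 6, 6, 6, 6],
)

```text
time_s: 30.65
tool_pos: [0.5055, 0.2202, 0.2406]
tool_rot: [-180.0, 0.1, 89.9]
force: [-0.1, -0.1, -0.2]
grip_width: 0.0601
grasp_force: 0.0
```

```bash
python3 - <<'E'
from h import *
t=cam('top','t9');w=cam('wrist','w9')
s=telemetry.get_obs();print(s['tool_pos'].round(4),s['tool_rot'].round(2),s['time_s'])
print('cross px',proj(t,(.4995,-.269,.004)),'loupe top',proj(t,(.4995,-.269,.044)))
a=cv2.resize(t['pixels'][255:325,380:450,::-1],None,fx=5.7,fy=5.7,interpolation=2)
b=cv2.resize(w['pixels'][100:400,150:470,::-1],None,fx=1.24,fy=1.24)
c=np.zeros((400,800,3),np.uint8);c[:a.shape[0],:a.shape[1]]=a;c[:b.shape[0],403:403+b.shape[1]]=b;cv2.imwrite('pics/c9.png',c)
E
```

```text
[0.5058 0.2196 0.2409] [1.7999e+02 2.0000e-02 8.9820e+01] 30.75
cross px [413.73950285 287.83350037] loupe top [416.33730906 286.95185399]
```

View pics/c9.png

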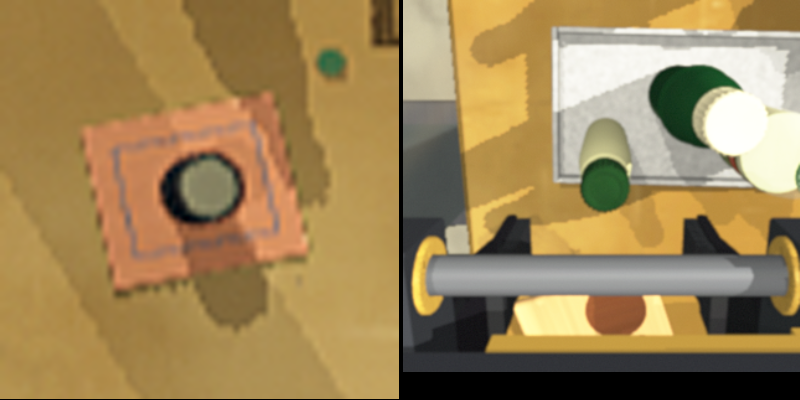

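The loupe stands centred on the plate (lens at (417,288), expected (416,287)), and the slim bottle is under the gripper. I'm starting the return moves.

Request:
drive_tool(
  angular=[
    [0, 0, 0],
    [0, 0, 0],
    [0, 0, 0],
    [0, 0, 0],
    [0, 0, 0],
    [0, 0, 0],
    [0, 0, 0],
    [0, 0, 0],
    [0, 0, 0],
    [0, 0, 0],
    [0, 0, 0],
    [0, 0, 0],
    [0, 0, 0],
  ],
  delta_pos=[
    [0.2, -0.07, 2],
    [0, 0, 2],
    [0, 0, 2],
    [0, 0, 1.2],
    [0, 0, 0.45],
    [0, 0, 0],
    [0, 0, 0],
    [0, 0, 0],
    [0, 0, 0],
    [0, 0, 0],
    [0, 0, 0],
    [0, 0, 0],
    [0, 0, 0],
  ],
  gripper=[6, 6, 6, 6, 6, 6, 6, 4.5, 3.2, 2.6, 2.3, 2.2, 2.2],
  squeeze=20,
)

```text
time_s: 32.05
tool_pos: [0.5046, 0.2239, 0.1643]
tool_rot: [180.0, -0.0, 90.0]
force: [-0.3, 1.3, 0.2]
grip_width: 0.0265
grasp_force: 20.0
```

Request:
drive_tool(
  angular=[
    [0, 0, 0],
    [0, 0, 0],
    [0, 0, 0],
    [0, 0, 0],
    [0, 0, 0],
    [0, 0, 0],
    [0, 0, 0],
    [0, 0, 0],
    [0, 0, 0],
    [0, 0, 0],
    [0, 0, 0],
    [0, 0, 0],
    [0, 0, 0],
    [0, 0, 0],
    [0, 0, 0],
    [0, 0, 0],
    [0, 0, 0],
    [0, 0, 0],
    [0, 0, 0],
    [0, 0, 0],
  ],
  delta_pos=[
    [0, 0, -1],
    [0, 0, -2],
    [0, 0, -2],
    [-1.2, 0.4, 0],
    [-2.4, 0.4, 0],
    [-2.4, 0.4, 0],
    [-2.4, 0.4, 0],
    [-2.4, 0.4, 0],
    [-2.4, 0.4, 0],
    [-2.4, 0.4, 0],
    [-2.4, 0.4, 0],
    [-2.4, 0.4, 0],
    [-2.4, 0.4, 0],
    [-2.4, 0.3, 0],
    [-1.7, 0, 0],
    [0, 0, 0],
    [0, 0, 0],
    [0, 0, 1.5],
    [0, 0, 1.5],
    [0, 0, 0.5],
  ],
  gripper=[2.2, 2.2, 2.2, 2.2, 2.2, 2.2, 2.2, 2.2, 2.2, 2.2, 2.2, 2.2, 2.2, 2.2, 2.2, 2.2, 2.2, 2.2, 2.2, 2.2],
)

```text
time_s: 34.05
tool_pos: [0.5459, -0.0439, 0.1763]
tool_rot: [-179.8, 0.0, 90.1]
force: [-0.4, -0.1, -0.8]
grip_width: 0.0264
grasp_force: 20.0
```

Request:
drive_tool(
  angular=[
    [0, 0, 0],
    [0, 0, 0],
    [0, 0, 0],
  ],
  delta_pos=[
    [0, 0, 0.1],
    [0, 0, 0],
    [0, 0, 0],
  ],
  gripper=[2.2, 2.2, 2.2],
)

```text
time_s: 34.35
tool_pos: [0.5479, -0.0451, 0.1786]
tool_rot: [180.0, -0.0, 90.0]
force: [1.4, 0.3, -0.5]
grip_width: 0.0263
grasp_force: 20.0
```

Request:
drive_tool(
  angular=[
    [0, 0, 0],
    [0, 0, 0],
    [0, 0, 0],
    [0, 0, 0],
  ],
  delta_pos=[
    [0, 0, 0.4],
    [0, 0, 0.25],
    [0, 0, 0.1],
    [0, 0, 0],
  ],
  gripper=[2.2, 2.2, 2.2, 2.2],
)

```text
time_s: 34.75
tool_pos: [0.5478, -0.0452, 0.1713]
tool_rot: [180.0, -0.0, 90.0]
force: [-0.9, -0.5, 3.9]
grip_width: 0.0266
grasp_force: 20.0
```

Request:
drive_tool(
  angular=[
    [0, 0, 0],
    [0, 0, 0],
    [0, 0, 0],
    [0, 0, 0],
    [0, 0, 0],
    [0, 0, 0],
    [0, 0, 0],
    [0, 0, 0],
    [0, 0, 0],
    [0, 0, 0],
    [0, 0, 0],
    [0, 0, 0],
    [0, 0, 0],
    [0, 0, 0],
    [0, 0, 0],
    [0, 0, 0],
    [0, 0, 0],
    [0, 0, 0],
    [0, 0, 0],
  ],
  delta_pos=[
    [0, 0, 0],
    [0, 0, 0],
    [0, 0, 0],
    [0, 0, -2],
    [0, 0, -3],
    [0, 0, -2.2],
    [3, 0.2, 0],
    [3, 0.2, 0],
    [3, 0.2, 0],
    [3, 0.2, 0],
    [3, 0.2, 0],
    [3, 0.2, 0],
    [3, 0.2, 0],
    [3, 0.2, 0],
    [3, 0.1, 0],
    [3, 0.05, 0],
    [0.68, 0, 0],
    [0, 0, 0],
    [0, 0, 0],
  ],
  gripper=[4, 5, 5, 5, 5.5, 6, 6, 6, 6, 6, 6, 6, 6, 6, 6, 6, 6, 6, 6],
)

```text
time_s: 36.65
tool_pos: [0.5654, 0.2599, 0.2427]
tool_rot: [180.0, 0.1, 89.9]
force: [0.3, -1.0, 0.0]
grip_width: 0.0598
grasp_force: 0.0
```

Request:
drive_tool(
  angular=[
    [0, 0, 0],
    [0, 0, 0],
    [0, 0, 0],
  ],
  delta_pos=[
    [0, 0, 1],
    [0, 0, 0],
    [0, 0, 0],
  ],
  gripper=[6, 6, 6],
)

```text
time_s: 36.95
tool_pos: [0.5649, 0.2606, 0.2323]
tool_rot: [-180.0, 0.0, 89.9]
force: [-0.2, -0.5, -0.1]
grip_width: 0.0601
grasp_force: 0.0
```

Request:
drive_tool(
  angular=[
    [0, 0, 0],
    [0, 0, 0],
    [0, 0, 0],
    [0, 0, 0],
    [0, 0, 0],
    [0, 0, 0],
    [0, 0, 0],
    [0, 0, 0],
    [0, 0, 0],
    [0, 0, 0],
    [0, 0, 0],
  ],
  delta_pos=[
    [0.05, 0, 2],
    [0, 0, 2],
    [0, 0, 0.8],
    [0, 0, 0.3],
    [0, 0, 0],
    [0, 0, 0],
    [0, 0, 0],
    [0, 0, 0],
    [0, 0, 0],
    [0, 0, 0],
    [0, 0, 0],
  ],
  gripper=[6, 6, 6, 6, 6, 4.5, 3.5, 2.8, 2.6, 2.6, 2.6],
  squeeze=20,
)

```text
time_s: 38.05
tool_pos: [0.5652, 0.2623, 0.182]
tool_rot: [180.0, -0.0, 90.0]
force: [-0.2, 0.5, 1.2]
grip_width: 0.0298
grasp_force: 20.0
```

Request:
drive_tool(
  angular=[
    [0, 0, 0],
    [0, 0, 0],
    [0, 0, 0],
    [0, 0, 0],
    [0, 0, 0],
    [0, 0, 0],
    [0, 0, 0],
    [0, 0, 0],
    [0, 0, 0],
    [0, 0, 0],
    [0, 0, 0],
    [0, 0, 0],
    [0, 0, 0],
    [0, 0, 0],
    [0, 0, 0],
    [0, 0, 0],
    [0, 0, 0],
    [0, 0, 0],
    [0, 0, 0],
    [0, 0, 0],
  ],
  delta_pos=[
    [0, 0, -1],
    [0, 0, -2],
    [0, 0, -2],
    [-1.1, -0.35, 0],
    [-2.5, -0.7, 0],
    [-2.5, -0.7, 0],
    [-2.5, -0.7, 0],
    [-2.5, -0.7, 0],
    [-2.5, -0.7, 0],
    [-2.5, -0.7, 0],
    [-2.5, -0.7, 0],
    [-2.5, -0.7, 0],
    [-2.5, -0.7, 0],
    [-2.5, -0.7, 0],
    [-1.2, -0.5, 0],
    [0, 0, 0],
    [0, 0, 0],
    [0, 0, 1.5],
    [0, 0, 1.5],
    [0, 0, 0.5],
  ],
  gripper=[2.6, 2.6, 2.6, 2.6, 2.6, 2.6, 2.6, 2.6, 2.6, 2.6, 2.6, 2.6, 2.6, 2.6, 2.6, 2.6, 2.6, 2.6, 2.6, 2.6],
)

```text
time_s: 40.05
tool_pos: [0.4859, -0.0091, 0.1953]
tool_rot: [-179.9, 0.0, 90.2]
force: [-0.9, -0.4, -3.3]
grip_width: 0.0302
grasp_force: 19.9
```

Request:
drive_tool(
  angular=[
    [0, 0, 0],
    [0, 0, 0],
    [0, 0, 0],
  ],
  delta_pos=[
    [0, 0, 0.1],
    [0, 0, 0],
    [0, 0, 0],
  ],
  gripper=[2.6, 2.6, 2.6],
)

```text
time_s: 40.35
tool_pos: [0.4871, -0.0105, 0.1964]
tool_rot: [179.9, -0.0, 90.0]
force: [-0.1, 0.6, -2.4]
grip_width: 0.0297
grasp_force: 19.9
```

Request:
drive_tool(
  angular=[
    [0, 0, 0],
    [0, 0, 0],
    [0, 0, 0],
    [0, 0, 0],
  ],
  delta_pos=[
    [-0.03, -0.05, 0.4],
    [0, 0, 0.25],
    [0, 0, 0.12],
    [0, 0, 0],
  ],
  gripper=[2.6, 2.6, 2.6, 2.6],
)

```text
time_s: 40.75
tool_pos: [0.4865, -0.0111, 0.1889]
tool_rot: [179.9, -0.0, 90.0]
force: [-0.1, 0.0, 4.5]
grip_width: 0.0296
grasp_force: 20.1
```

Request:
drive_tool(
  angular=[
    [0, 0, 0],
    [0, 0, 0],
    [0, 0, 0],
    [0, 0, 0],
    [0, 0, 0],
    [0, 0, 0],
    [0, 0, 0],
    [0, 0, 0],
    [0, 0, 0],
    [0, 0, 0],
    [0, 0, 0],
    [0, 0, 0],
    [0, 0, 0],
    [0, 0, 0],
    [0, 0, 0],
    [0, 0, 0],
    [0, 0, 0],
  ],
  delta_pos=[
    [0, 0, 0],
    [0, 0, 0],
    [0, 0, 0],
    [0, 0, -2],
    [0, 0, -2],
    [0, 0, -2],
    [2.9, 1.7, 0],
    [2.9, 1.7, 0],
    [2.9, 1.7, 0],
    [2.9, 1.7, 0],
    [2.9, 1.7, 0],
    [2.9, 1.7, 0],
    [2.9, 1.7, 0],
    [2.9, 1.7, 0],
    [0.5, 0.2, 0],
    [0, 0, 1],
    [0, 0, 0],
  ],
  gripper=[4, 5, 5, 5, 5.5, 6, 6, 6, 6, 6, 6, 6, 6, 6, 6, 6, 6],
)

```text
time_s: 42.45
tool_pos: [0.623, 0.2241, 0.2361]
tool_rot: [-179.8, 0.1, 89.9]
force: [-0.1, -0.6, -0.9]
grip_width: 0.0602
grasp_force: 0.0
```

Request:
drive_tool(
  angular=[
    [0, 0, 0],
    [0, 0, 0],
  ],
  delta_pos=[
    [0, 0, 1],
    [0, 0, 0],
  ],
  gripper=[6, 6],
)

```text
time_s: 42.65
tool_pos: [0.6231, 0.2244, 0.2267]
tool_rot: [-179.9, 0.0, 89.9]
force: [0.8, 1.0, 0.1]
grip_width: 0.0599
grasp_force: 0.0
```

Request:
drive_tool(
  angular=[
    [0, 0, 0],
    [0, 0, 0],
    [0, 0, 0],
    [0, 0, 0],
    [0, 0, 0],
    [0, 0, 0],
    [0, 0, 0],
    [0, 0, 0],
    [0, 0, 0],
    [0, 0, 0],
    [0, 0, 0],
    [0, 0, 0],
    [0, 0, 0],
  ],
  delta_pos=[
    [0, 0, 2],
    [0, 0, 2],
    [0, 0, 1.3],
    [0, 0, 0.4],
    [0, 0, 0],
    [0, 0, 0],
    [0, 0, 0],
    [0, 0, 0],
    [0, 0, 0],
    [0, 0, 0],
    [0, 0, 0],
    [0, 0, 0],
    [0, 0, 0],
  ],
  gripper=[6, 6, 6, 6, 6, 6, 4.5, 3.2, 2.6, 2.3, 2.2, 2.2, 2.2],
  squeeze=20,
)

```text
time_s: 43.95
tool_pos: [0.624, 0.2259, 0.1712]
tool_rot: [180.0, -0.0, 90.0]
force: [-0.4, 1.0, 0.6]
grip_width: 0.0275
grasp_force: 19.9
```

Request:
drive_tool(
  angular=[
    [0, 0, 0],
    [0, 0, 0],
    [0, 0, 0],
    [0, 0, 0],
    [0, 0, 0],
    [0, 0, 0],
    [0, 0, 0],
    [0, 0, 0],
    [0, 0, 0],
    [0, 0, 0],
    [0, 0, 0],
    [0, 0, 0],
    [0, 0, 0],
    [0, 0, 0],
    [0, 0, 0],
    [0, 0, 0],
    [0, 0, 0],
    [0, 0, 0],
  ],
  delta_pos=[
    [0, 0, -1],
    [0, 0, -2],
    [0, 0, -2],
    [-1, -0.6, 0],
    [-2, -1.3, 0],
    [-2, -1.3, 0],
    [-2, -1.3, 0],
    [-2, -1.3, 0],
    [-2, -1.3, 0],
    [-2, -1.3, 0],
    [-2, -1.3, 0],
    [-1.2, -0.8, 0],
    [-1, -0.54, 0],
    [0, 0, 0],
    [0, 0, 0],
    [0, 0, 1.5],
    [0, 0, 1.5],
    [0, 0, 0.5],
  ],
  gripper=[2.2, 2.2, 2.2, 2.2, 2.2, 2.2, 2.2, 2.2, 2.2, 2.2, 2.2, 2.2, 2.2, 2.2, 2.2, 2.2, 2.2, 2.2],
)

```text
time_s: 45.75
tool_pos: [0.5131, 0.0551, 0.1845]
tool_rot: [-179.9, 0.1, 90.1]
force: [-0.4, 0.3, -2.5]
grip_width: 0.0279
grasp_force: 19.8
```

Request:
drive_tool(
  angular=[
    [0, 0, 0],
    [0, 0, 0],
    [0, 0, 0],
  ],
  delta_pos=[
    [0, 0, 0.1],
    [0, 0, 0],
    [0, 0, 0],
  ],
  gripper=[2.2, 2.2, 2.2],
)

```text
time_s: 46.05
tool_pos: [0.5142, 0.0541, 0.1857]
tool_rot: [179.9, -0.0, 90.0]
force: [0.3, -0.5, -2.8]
grip_width: 0.0278
grasp_force: 19.8
```

Request:
drive_tool(
  angular=[
    [0, 0, 0],
    [0, 0, 0],
    [0, 0, 0],
    [0, 0, 0],
  ],
  delta_pos=[
    [0, -0.05, 0.4],
    [0, 0, 0.25],
    [0, 0, 0.12],
    [0, 0, 0],
  ],
  gripper=[2.2, 2.2, 2.2, 2.2],
)

```text
time_s: 46.45
tool_pos: [0.5135, 0.054, 0.1781]
tool_rot: [180.0, -0.0, 90.0]
force: [-1.4, 0.2, 3.4]
grip_width: 0.0278
grasp_force: 19.9
```

Contact made. I'm releasing and backing away toward the start side for a final look.

Request:
drive_tool(
  angular=[
    [0, 0, 0],
    [0, 0, 0],
    [0, 0, 0],
    [0, 0, 0],
    [0, 0, 0],
    [0, 0, 0],
    [0, 0, 0],
    [0, 0, 0],
    [0, 0, 0],
    [0, 0, 0],
    [0, 0, 0],
    [0, 0, 0],
    [0, 0, 0],
    [0, 0, 0],
    [0, 0, 0],
  ],
  delta_pos=[
    [0, 0, 0],
    [0, 0, 0],
    [0, 0, 0],
    [0, 0, -2],
    [0, 0, -3],
    [0, 0, -3],
    [3, 0, -2],
    [4, 0, 0],
    [4, 0, 0],
    [4, 0, 0],
    [4, 0, 0],
    [4, 0, 0],
    [2, 0, 0],
    [0, 0, 0],
    [0, 0, 0],
  ],
  gripper=[4, 5, 5, 5, 5.5, 6, 6, 6, 6, 6, 6, 6, 6, 6, 6],
)

```text
time_s: 47.95
tool_pos: [0.5135, 0.3024, 0.2771]
tool_rot: [180.0, 0.1, 89.9]
force: [1.0, -0.6, 0.6]
grip_width: 0.0602
grasp_force: 0.0
```

```bash
python3 - <<'E'
from h import *
t=cam('top','t10');s=cam('scene','s10')
z=cv2.imread('pics/top0.png')
f=lambda a:cv2.resize(a[245:325,290:370],None,fx=3.3,fy=3.3,interpolation=2)
tt=t['pixels'][:,:,::-1]
c=np.zeros((530,800,3),np.uint8);c[:264,:264]=f(z);c[265:529,:264]=f(tt)
b=cv2.resize(s['pixels'][150:360,190:400,::-1],None,fx=2.5,fy=2.5);c[:525,270:795]=b
cv2.imwrite('pics/c10.png',c)
# shift of board region before/after
g=lambda a:cv2.cvtColor(np.ascontiguousarray(a),cv2.COLOR_BGR2GRAY)
for n,(x,y) in dict(wide=(310,276),slim=(346,265),flask=(334,286)).items():
    T=g(z)[y-9:y+10,x-9:x+10];r=cv2.matchTemplate(g(tt)[y-15:y+16,x-15:x+16],T,cv2.TM_CCOEFF_NORMED);_,v,_,l=cv2.minMaxLoc(r);print(n,v,l[0]-6,l[1]-6)
E
```

```text
wide 0.9710686802864075 0 0
slim 0.9757232666015625 0 0
flask 0.9671051502227783 0 0
```

View pics/c10.png

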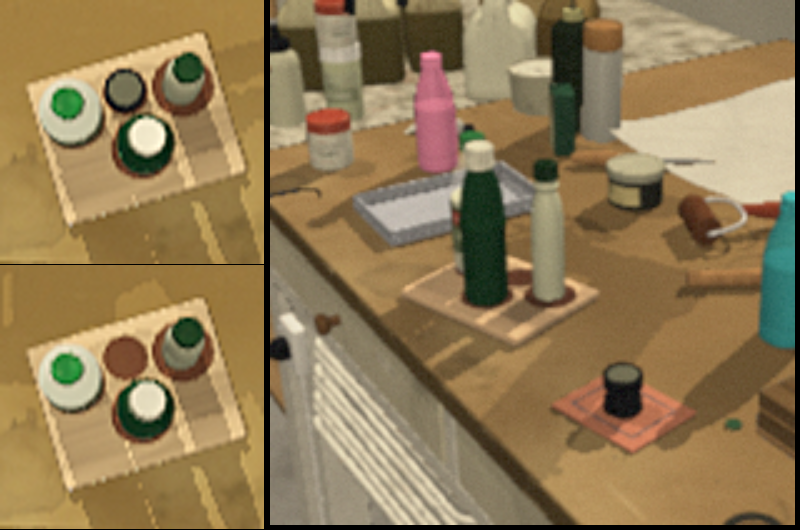

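The before and after top crops match with 0 px shift for all three bottles. The bottles stand upright on their discs and the loupe stands upright on the cross.

```bash
python3 -c "
from cell import env
print(env.sign_off())"
```

```text
the job is handed in; nothing more can be done
None
```

The job is handed in: the loupe stands upright on the copper plate's cross (within about 1 mm), all three bottles are back upright where they started (no visible shift in the top camera), and it took about 48 s of the 136 s allowed.

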